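# Centre-punch a printer plate blank through a guide bush

### The arm

A 6-joint arm with a two-finger parallel gripper is mounted at the origin on the work surface. World frame = base frame: x ahead of the robot, y to its left, z up, the work surface at z = 0. Lengths are in m, angles in rad, forces in N, time in s.
With the tool pointing down it reaches from about 0.3 to 0.75 m from the base axis. Payload 8.5 kg.
Tool frame: the origin (TCP) lies at the very end of the fingers, on their centre line; the grasp point (between the pads) lies 19 mm behind it; x points along the fingers, y is the direction in which the jaws open and shut, and the axes are right-handed (so a half turn about x gives the same grasp; the last joint's range is limited). The gripper opens to 88 mm and grips with 3 to 60 N. Pads are 18 mm wide; open, the fingers measure 123 mm over their backs; the gripper's body (75 mm by 187 mm) begins 45 mm behind the grasp point.
Start: joints at [0.992, 0.381, 1.297, -0, 1.464, -0.215], TCP at [0.196, 0.514, 0.239] pointing down, gripper open.
Joint ranges: [-3.11, 3.11], [-0.89, 2.33], [0.22, 2.48], [-1.42, 4.56], [0.17, 2.85], [-2.88, 2.88]. Speed limits (rad/s): [2.39, 2.39, 3.14, 3.14, 3.14, 3.14].

### API

Orientations are given as a unit quaternion [w, x, y, z].
In Python, from plant import get_state, grab_frame, hand_in gives the robot as it stands. The module is installed in compiled form; this text tells all that it offers.
- The arm moves only by the tool play_rows, never from a script. Its argument "plan" is a list of rows, each an object with "offset": the shift along the tool's x, y, z in cm, a list of three; "yaw": the turn about the tool's x in degrees. In form: [{"offset": [x, y, z], "yaw": yaw}, ...]. A call has 1 to 5 rows; each row is the pose to reach, as a shift and turn from the pose measured when the call began, along the tool's axes at that moment; what a row does not reach only later rows make up. A row lasts 1/8 s, in which the tool goes at most 62.5 mm and 10.7 degrees, less where a joint would pass 70% of its speed; a pose out of reach is approached as far as the arm can. A call with a gripper value outside its range is refused whole. "claw" is the finger opening in cm, from 0 to 8.81, set as the call begins (left out, the last holds). The fingers move at their own pace and stop on an object; the grip force is fixed at half the most. Time passes only in rows, so rows that repeat a pose let the fingers close. It gives the time, the measured TCP pose, the force and the opening at its end, in the units of the state.
- get_state(): the state, without advancing time (a new reading comes with each control period).
- grab_frame(name): name is "side" or "top" or "wrist"; returns a dict with "img" (420x560x3 uint8, red, green, blue), "range_z" (420x560 float32, m along the optical axis (not along the pixel's ray), 0 where there is no reading), "intrinsics" (3x3 intrinsics, pixels), "k1" (the pictures are not rectified: a ray, as slopes to the right and down, at radius r is drawn at 1 + k1 r^2 times it, then the intrinsics apply), "pose" (4x4, takes a point from camera to world coordinates). Camera axes: x right, y down, z forward; pixel columns grow to the right and rows downward; lengths in m; the calibration is good to about 2 mm. A picture is of the moment at which its call begins.
- hand_in(): hands the job in, once; it reports no verdict.
The state is a dict: "time": time; "q": joint angles; "dq": joint speeds; "joint_torque": joint torques, N m; "ee_pos": TCP position; "eef_rot": TCP orientation; "contact_force": force on the tool from outside, world axes, zero at the start; "wrist_torque": the same for the moment, N m; "finger_gap": opening from 0.0 (shut) to 1.0 (fully open).
Only numpy, scipy, OpenCV 4.12 (cv2) and the standard library are available. Lean on these libraries where they do the work, as an engineer would, in place of code of your own. Each camera call takes 0.05 s, during which the arm holds its last target.

### The job

Take the automatic centre punch out of its wooden stand, put its point down through the steel guide bush of the drilling fixture and, holding it upright, press it straight down on the blank until its spring trips with a snap; do not bear down hard on it (25 N at most), neither while guiding it in nor after the snap. Then put the punch back in the hole of its stand, upright and fully home on its collar, let go, and leave the other things on the bench where they are.

Things in the scene. Friction and masses are not known exactly. Their poses are not given: they have to be found in the camera images.
- punch: automatic centre punch of bare steel, 142 mm long, about 0.2 kg, starting upright in the stand. z points from the point up to the cap. Origin: on the axis at the underside of the collar (26 mm diameter, z 0 to 5 mm). Below it: barrel 18 mm diameter to z -10 mm, nose tapering to 11 mm at z -20 mm, then the sliding rod, 8 mm diameter, to the point at z -76 mm
- grip (a point): middle of the punch's ringed grip barrel, on the axis, 30 mm above the collar's underside: 18 mm diameter, bare from 25 mm below this point (collar) to 24 mm above it (cap, 24 mm diameter, 12 mm high); grip it here from above
- point (a point): the point of the punch, lower end of the rod; its last 8 mm taper from 8 to 3 mm diameter. Pressing it in takes 3 N at first, rising to about 12 N at 4.5 mm; there the spring trips with a snap and the resistance drops at once to about 6 N. Pressed further it rises again, to a hard stop at about 8 mm. Lifted free, rod and spring reset by themselves
- fixture: drilling fixture fixed to the bench: aluminium base 110 x 90 x 8 mm, two cheeks, and across them (along its y) a grey bridge 50 x 90 mm with its top 48 mm above the bench, carrying the guide bush. Under the bridge lies a round aluminium blank, 56 mm diameter, seen from the sides. Origin: on the bench under the bush's axis; z up
- bush_top (a point): centre of the mouth of the steel guide bush, 52 mm above the bench: outside 22 mm diameter, standing 4 mm proud of the bridge, bore 10 mm diameter and 20 mm long, vertical. The blank lies on packing of unknown thickness: its upper face is 23 to 41 mm below this mouth and has to be felt with the point
- stand: wooden tool stand, block 70 x 70 x 86 mm fixed to the bench, with one vertical hole 22 mm diameter and 80 mm deep in the middle of its top. Origin: on the bench under the hole's axis; z up
- stand_top (a point): centre of the mouth of the stand's hole, 86 mm above the bench; the collar of the stored punch rests on the top face there
- gauge: bystander: dark dial gauge lying on its back, 56 mm diameter, 17 mm high, with a stem of 40 mm; origin at the centre of its underside
- endstop: bystander: small blue and white switch block 40 x 28 x 32 mm; origin at the centre of its underside
- jar: bystander: small clear jar with a black lid, 45 mm diameter, 54 mm high; origin at the centre of its underside
- pin (a point): top of the small brass tell-tale pin, 8 mm diameter, in the middle of the punch's cap, 69 mm above the collar's underside; it jumps up 3 mm when the spring trips and drops back when the punch is lifted
Not all that is in view belongs to the job. What is meant by the stand is not turquoise, and is the smaller of those in its own colour.

How it is judged:
On the way:
1. the punch, upright and with its point down in the guide bush, is pressed until it trips (z of pin in the frame of punch above 0.071 m and horizontal distance between point and bush_top below 0.003 m and z of point in the frame of bush_top below -0.018 m and angle between punch's own z axis and vertical below 0.12 rad), for 0.04 s.
At the end, for the whole second after the job is handed in: the punch stands still in the hole of its stand, within 5 mm of the hole's axis, its collar within 3 mm of the stand's top face, upright within 0.08 rad, and released (horizontal distance between punch and stand_top below 0.005 m and z of punch in the frame of stand_top between -0.003 and 0.003 m and angle between punch's own z axis and vertical below 0.08 rad and linear speed of punch below 0.02 m/s and contact force between the fingers and punch below 0.1 N); the robot touches nothing.
It fails at once if the punch bears on the fixture or blank with more than 25 N (contact force between punch and fixture above 25 N).
It fails at once if the dial gauge is moved more than 15 mm (distance of gauge from where it was at the start of the episode above 0.015 m).
It fails at once if the switch block is moved more than 15 mm (distance of endstop from where it was at the start of the episode above 0.015 m).
It fails at once if the jar is moved more than 15 mm (distance of jar from where it was at the start of the episode above 0.015 m).
It also fails if it takes over 54 s, if anything falls off the work surface, if the arm or the gripper's body presses on something with over 40 N, if the wrist force passes 120 N, or if a joint passes its speed limit or range.

## Working session

There is one attempt and no reset: what is moved stays moved. The work goes in short steps, Python scripts to look and compute and a tool call to move; the robot and the scene stay as the last step left them, time stands still between calls to the robot, and variables do not carry over. Pictures are saved under pics/ and viewed, and the job is handed in when it is done.

Besides the shell and the picture viewer there is one more tool, called after ">>>" by a JSON object that holds its "fn" and its "kwargs", one argument or row to a line. play_rows: Moves the arm, as the interface text tells. Its arguments: {"type":"object","properties":{"plan":{"type":"array"},"claw":{"type":"number"}},"required":["plan"]}

```bash
mkdir -p pics; cat > h.py <<'E'
import numpy as np,cv2
from plant import get_state,grab_frame,hand_in
def save(n,f): cv2.imwrite('pics/'+n+'.png',f['img'][...,::-1])
E
python3 - <<'E'
from h import *
import pickle
print(get_state())
for c in ['side','top','wrist']:
    f=grab_frame(c); save(c+'0',f); pickle.dump(f,open(c+'0.pkl','wb')); print(c,f['intrinsics'],f['k1'],f['pose'].round(4).tolist())
E
```

```text
{'time': 0.0, 'q': array([ 9.91688451e-01,  3.81173612e-01,  1.29828708e+00,  1.81160514e-05,
        1.46360885e+00, -2.15322350e-01]), 'dq': array([ 9.31445316e-06,  4.41278274e-04, -1.20357779e-03, -1.05104701e-03,
        7.62883343e-04,  2.17768284e-04]), 'joint_torque': array([ 1.19985361e-03, -4.37917221e+01, -2.24567324e+01,  7.14043994e-02,
        3.50325869e-02, -1.11622339e-04]), 'ee_pos': array([0.19554127, 0.51374854, 0.23814092]), 'eef_rot': array([ 0.69523351,  0.12743116,  0.69564925, -0.12838924]), 'contact_force': array([-0.42469435,  0.03070422, -0.50734138]), 'wrist_torque': array([-0.03602901, -0.02354113,  0.00964644]), 'finger_gap': 1.0029413532157965}
side [[427.89979249   0.         288.95472264]
 [  0.         427.89979249 210.8794293 ]
 [  0.           0.           1.        ]] -0.13251761715287613 [[0.9023, -0.2251, 0.3676, 0.2728], [-0.431, -0.48, 0.7641, -0.7223], [0.0045, -0.8479, -0.5301, 0.5642], [0.0, 0.0, 0.0, 1.0]]
top [[543.0615699    0.         284.4328682 ]
 [  0.         543.0615699  213.34135376]
 [  0.           0.           1.        ]] 0.004568919431437109 [[0.0177, -0.9948, 0.1004, 0.4662], [-0.9994, -0.0206, -0.0282, -0.0521], [0.0301, -0.0999, -0.9945, 1.1146], [0.0, 0.0, 0.0, 1.0]]
wrist [[323.26116505   0.         278.34152465]
 [  0.         323.26116505 209.47127265]
 [  0.           0.           1.        ]] -0.04447187439403519 [[0.3564, 0.9028, 0.2408, 0.1344], [0.9343, -0.3442, -0.0925, 0.537], [-0.0006, 0.2579, -0.9662, 0.3838], [0.0, 0.0, 0.0, 1.0]]
```

View pics/top0.png

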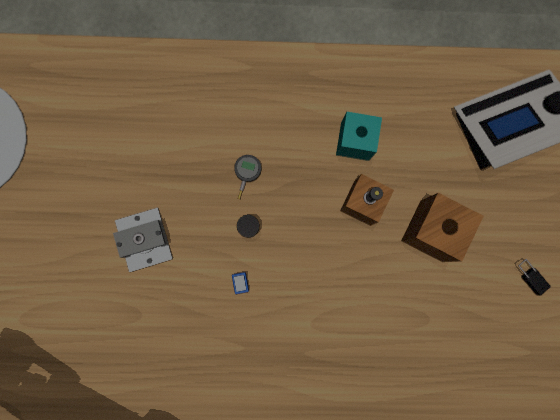

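View pics/side0.png

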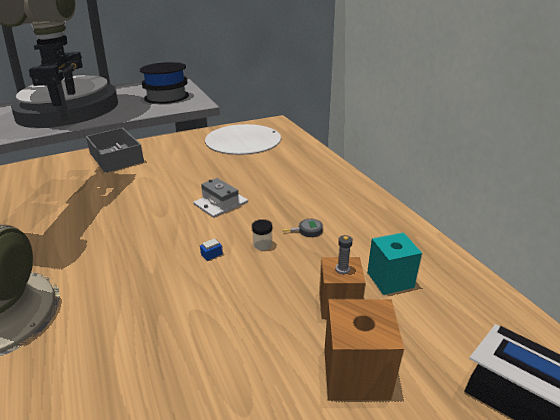

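View pics/wrist0.png

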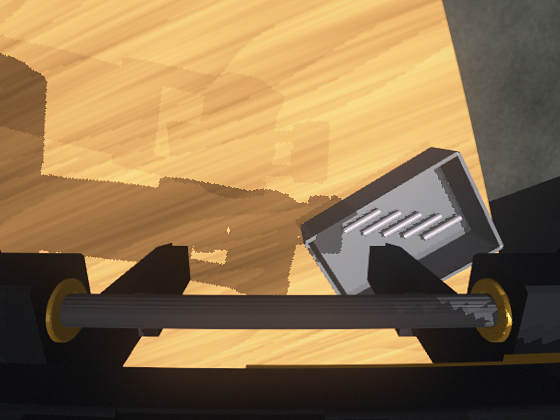

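Possible stands in the top image are the turquoise block with a hole (362,131), the small wooden block holding the punch (370,198) and the larger wooden block (450,228). I choose the small wooden one. The fixture is at (140,240). In the side view the punch is at (344,255), upright in the smaller block. Next I'll check with a crop and measure.

```bash
cat >> h.py <<'E'
def pts(f):
    K=f['intrinsics'];z=f['range_z'];h,w=z.shape
    k1=f['k1'];D=np.array([k1,0,0,0,0.])
    u,v=np.meshgrid(np.arange(w),np.arange(h))
    n=ray(f,np.stack([u,v],-1).reshape(-1,2)).reshape(h,w,2)
    P=np.dstack([n*z[...,None],z]);T=f['pose']
    return P@T[:3,:3].T+T[:3,3]
def ray(f,uv):
    n=cv2.undistortPointsIter(np.array(uv,float).reshape(-1,1,2),f['intrinsics'],np.array([f['k1'],0,0,0,0.]),None,None,(3,50,1e-10))
    return n.reshape(-1,2)
def at_z(f,uv,z):
    n=ray(f,uv);d=np.c_[n,np.ones(len(n))]@f['pose'][:3,:3].T;o=f['pose'][:3,3]
    return o+d*((z-o[2])/d[:,2])[:,None]
def proj(f,p):
    T=f['pose'];c=(np.atleast_2d(p)-T[:3,3])@T[:3,:3];n=c[:,:2]/c[:,2:]
    r=(n**2).sum(1)[:,None];n=n*(1+f['k1']*r);K=f['intrinsics']
    return n*[K[0,0],K[1,1]]+[K[0,2],K[1,2]]
def crop(n,f,x0,y0,x1,y1,s):
    cv2.imwrite('pics/'+n+'.png',cv2.resize(f['img'][y0:y1,x0:x1,::-1],None,fx=s,fy=s,interpolation=cv2.INTER_CUBIC))
E
python3 - <<'E'
from h import *
import pickle
t=pickle.load(open('top0.pkl','rb'));s=pickle.load(open('side0.pkl','rb'))
P=pts(t)
for nm,(x0,y0,x1,y1) in dict(stand=(335,165,405,230),fix=(105,200,185,280),gauge=(230,150,270,205),jar=(232,210,268,242),es=(228,268,255,298),big=(400,185,490,270)).items():
    p=P[y0:y1,x0:x1].reshape(-1,3);
    h,e=np.histogram(p[:,2],np.arange(-.01,.2,.004)); print(nm,[(round(float(a),3),int(b)) for a,b in zip(e,h) if b>8])
    q=p[p[:,2]>.01]; print(q.min(0).round(3),q.max(0).round(3))
def rect(reg,za,zb):
    x0,y0,x1,y1=reg;p=P[y0:y1,x0:x1].reshape(-1,3);q=p[(p[:,2]>za)&(p[:,2]<zb)];
    print(cv2.minAreaRect(q[:,:2].astype(np.float32)*1000),q[:,2].mean(),len(q))
rect((335,165,405,230),.08,.092);rect((105,200,185,280),.043,.05);rect((105,200,185,280),.004,.012)
crop('c1',t,330,160,410,230,8);crop('c2',t,100,195,190,285,6);crop('c3',s,300,220,430,330,5);crop('c4',s,180,165,260,225,8)
E
```

```text
stand [(-0.01, 12), (-0.006, 655), (-0.002, 1852), (0.002, 369), (0.006, 21), (0.01, 16), (0.014, 14), (0.018, 18), (0.022, 13), (0.026, 20), (0.03, 18), (0.034, 14), (0.038, 11), (0.042, 17), (0.046, 18), (0.05, 21), (0.054, 15), (0.058, 12), (0.062, 22), (0.066, 19), (0.07, 17), (0.074, 19), (0.078, 43), (0.082, 619), (0.086, 457), (0.09, 38), (0.146, 30), (0.15, 90), (0.154, 16)]
[ 0.466 -0.29   0.011] [ 0.65  -0.052  1.115]
fix [(-0.01, 20), (-0.006, 925), (-0.002, 2428), (0.002, 739), (0.006, 786), (0.01, 153), (0.014, 35), (0.018, 13), (0.022, 11), (0.026, 10), (0.03, 15), (0.034, 19), (0.038, 26), (0.042, 260), (0.046, 751), (0.05, 175)]
[ 0.459 -0.052  0.01 ] [0.581 0.254 1.115]
gauge [(-0.006, 350), (-0.002, 997), (0.002, 208), (0.006, 40), (0.01, 100), (0.014, 375), (0.018, 115)]
[ 0.466 -0.052  0.01 ] [0.696 0.022 1.115]
jar [(-0.006, 171), (-0.002, 470), (0.002, 86), (0.046, 27), (0.05, 237), (0.054, 140)]
[ 0.466 -0.052  0.011] [0.569 0.01  1.115]
es [(-0.006, 131), (-0.002, 323), (0.002, 58), (0.018, 14), (0.022, 65), (0.026, 79), (0.03, 111), (0.034, 16)]
[ 0.415 -0.05
[... 193 characters left out ...]
, (0.038, 33), (0.042, 44), (0.046, 40), (0.05, 37), (0.054, 53), (0.058, 42), (0.062, 47), (0.066, 40), (0.07, 56), (0.074, 42), (0.078, 49), (0.082, 51), (0.086, 49), (0.09, 57), (0.094, 55), (0.098, 50), (0.102, 56), (0.106, 44), (0.11, 246), (0.114, 1750), (0.118, 472)]
[ 0.466 -0.452  0.01 ] [ 0.613 -0.052  1.115]
((603.8193969726562, -244.20668029785156), (70.307373046875, 70.96343994140625), 64.34976196289062) 0.08569803211329263 1140
((519.2335205078125, 201.56163024902344), (50.35869598388672, 91.01557159423828), 18.262197494506836) 0.047184562202890745 993
((518.3995361328125, 199.32138061523438), (158.5120086669922, 159.7803955078125), 1.2524772882461548) 0.007412372273592925 1216
```

View pics/c1.png

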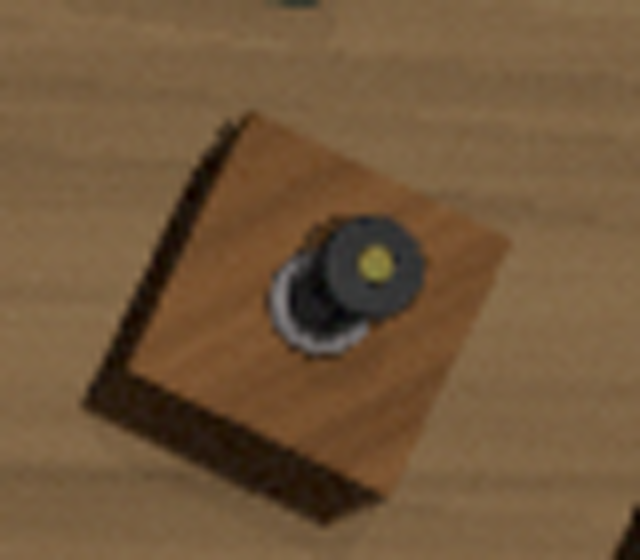

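View pics/c2.png

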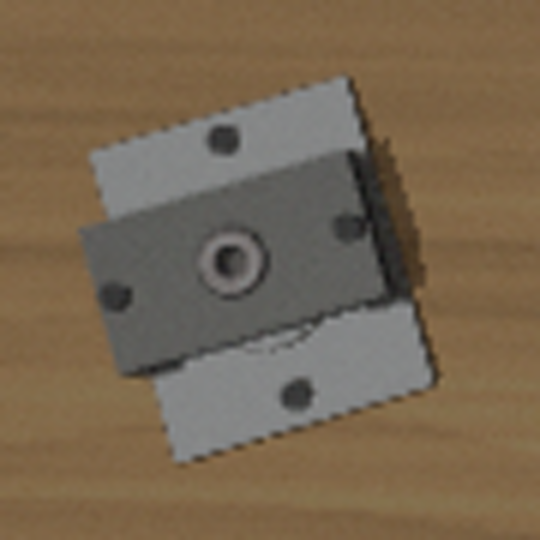

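View pics/c3.png

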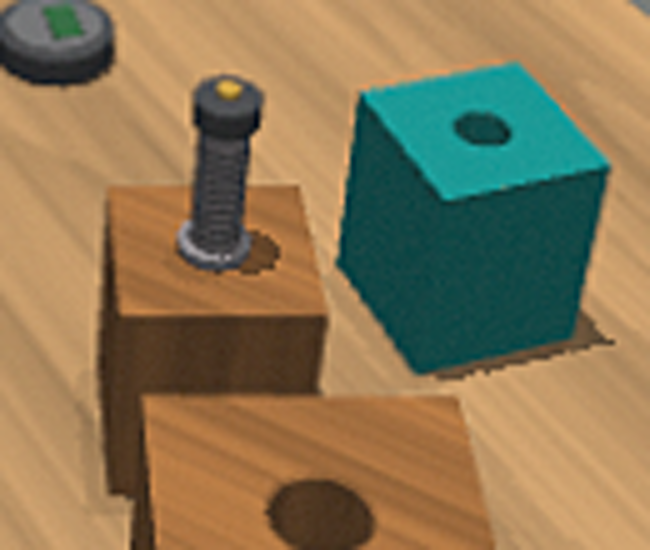

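View pics/c4.png

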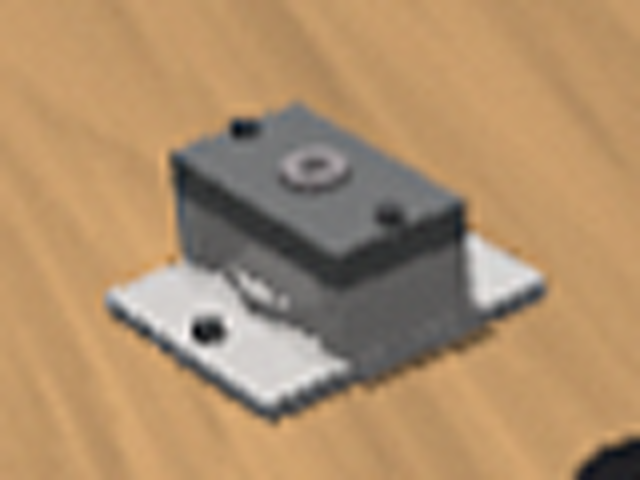

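The crops confirm the choice. The punch with its brass pin stands in the small wooden block, with the pin at top (376.6,192.4) and side (345.6,237.5). The bush mouth is at top (138.3,238.3) and side (218.9,185.4).

```bash
python3 - <<'E'
from h import *
import pickle
from scipy.spatial.transform import Rotation as R
t=pickle.load(open('top0.pkl','rb'));s=pickle.load(open('side0.pkl','rb'))
print('pin',at_z(t,[(376.56,192.4)],.155),at_z(s,[(345.6,237.5)],.155))
print('bush',at_z(t,[(138.25,238.25)],.052),at_z(s,[(218.9,185.4)],.052))
P=pts(t)
for nm,(x0,y0,x1,y1),a,b in [('cap',(340,170,400,225),.146,.16),('gauge',(230,150,270,205),.006,.025),('jar',(232,210,268,242),.04,.06),('es',(228,268,255,298),.01,.04)]:
    p=P[y0:y1,x0:x1].reshape(-1,3);q=p[(p[:,2]>a)&(p[:,2]<b)];print(nm,cv2.minAreaRect(q[:,:2].astype(np.float32)))
S=get_state();Rm=R.from_quat(S['eef_rot'],scalar_first=True).as_matrix();print(Rm.round(3))
# wrist cam in tool
W=pickle.load(open('wrist0.pkl','rb'))['pose'];print('camInTool',(Rm.T@(W[:3,3]-S['ee_pos'])).round(4),(Rm.T@W[:3,:3]).round(3))
E
```

```text
pin [[ 0.60424126 -0.24382037  0.155     ]] [[ 0.60528147 -0.24681998  0.155     ]]
bush [[0.51899162 0.20088844 0.052     ]] [[0.5209922  0.19881811 0.052     ]]
cap ((0.6038764119148254, -0.24376589059829712), (0.022513091564178467, 0.021779410541057587), 2.2142417430877686)
gauge ((0.655525267124176, -0.006297104060649872), (0.0837906002998352, 0.06118777021765709), 15.386065483093262)
jar ((0.5472912788391113, -0.011268854141235352), (0.04312409088015556, 0.04308979958295822), 1.5314828157424927)
es ((0.4354030191898346, 0.0033420640975236893), (0.039995044469833374, 0.028064247220754623), 11.996841430664062)
[[-0.001  0.356  0.935]
 [-0.001  0.935 -0.356]
 [-1.    -0.001 -0.   ]]
camInTool [-0.1455 -0.0002 -0.0655] [[-0.    -0.258  0.966]
 [ 1.    -0.001  0.   ]
 [ 0.001  0.966  0.258]]
```

>>> {"fn": "play_rows", "kwargs": {
  "plan": [
    {"offset": [0,-2.2,5.1],"yaw": 0},
    {"offset": [0,-4.4,10.2],"yaw": 0},
    {"offset": [0,-6.6,15.3],"yaw": 0},
    {"offset": [0,-8.8,20.4],"yaw": 0},
    {"offset": [0,-11,25.5],"yaw": 0}
  ],
  "claw": 8
}}

```text
time: 0.78
ee_pos: [0.3958, 0.3188, 0.2383]
eef_rot: [0.695, 0.128, 0.696, -0.128]
contact_force: [1.3, 1.1, 0.4]
finger_gap: 0.907
```

>>> {"fn": "play_rows", "kwargs": {
  "plan": [
    {"offset": [0,-2.2,5.1],"yaw": 0},
    {"offset": [0,-4.4,10.2],"yaw": 0},
    {"offset": [0,-6.6,15.3],"yaw": 0},
    {"offset": [0,-6.8,16],"yaw": 0},
    {"offset": [0,-6.8,16],"yaw": 0}
  ]
}}

```text
time: 1.4
ee_pos: [0.5209, 0.1985, 0.2379]
eef_rot: [0.695, 0.128, 0.696, -0.128]
contact_force: [0.0, 0.7, 0.3]
finger_gap: 0.909
```

```bash
cat >> h.py <<'E'
from scipy.spatial.transform import Rotation as R
def tool(S=None):
    S=S or get_state();return S['ee_pos'],R.from_quat(S['eef_rot'],scalar_first=True).as_matrix()
E
python3 - <<'E'
from h import *
import pickle
p,Rm=tool();print(p,Rm.round(4).tolist());S=get_state();print(S['q'],S['dq'].round(4),S['contact_force'])
f=grab_frame('wrist');save('w1',f);pickle.dump(f,open('w1.pkl','wb'))
print(proj(f,[[.520,.200,.052],[.519,.2009,.052],[.521,.1988,.052]]))
E
```

```text
[0.52086568 0.19847114 0.23794021] [[-0.0017, 0.3564, 0.9343], [-0.0008, 0.9343, -0.3564], [-1.0, -0.0014, -0.0013]]
[ 1.51898848e-01  3.95072306e-01  1.27662677e+00 -5.18976804e-04
  1.47172001e+00 -1.05446949e+00] [ 0.0291 -0.0175  0.0137  0.0021  0.0009  0.0025] [0.0340397  0.71930339 0.3399618 ]
[[279.70122507 187.05843392]
 [280.1670615  185.87272209]
 [278.96763912 188.342763  ]]
```

View pics/w1.png

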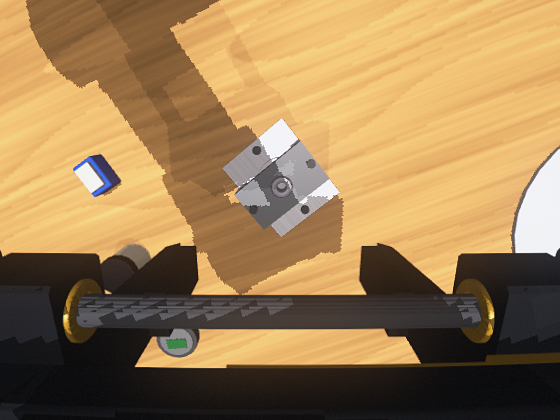

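```bash
python3 - <<'E'
from h import *
import pickle
f=pickle.load(open('w1.pkl','rb'))
crop('w1c',f,255,160,310,215,12)
g=cv2.cvtColor(f['img'],cv2.COLOR_RGB2GRAY)
E
```

```text
(no output)
```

View pics/w1c.png

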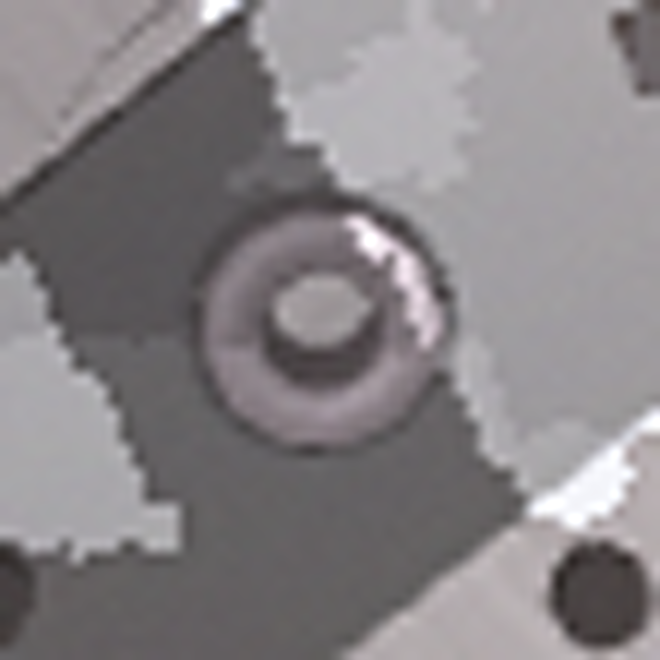

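```bash
python3 - <<'E'
from h import *
import pickle
f=pickle.load(open('w1.pkl','rb'))
b=at_z(f,[(281.6,186.7)],.052)[0];p,Rm=tool();print(b)
# blank depth visible through bore
P=pts(f);print(P[178:197:2,274:290:2,2].round(3))
d=np.array([.6045,-.245,.24])-p;print(Rm.T@d*100)
E
```

```text
[0.52035104 0.20198388 0.052     ]
[[0.046 0.049 0.051 0.052 0.05  0.051 0.051 0.048]
 [0.05  0.051 0.052 0.051 0.051 0.051 0.052 0.05 ]
 [0.052 0.051 0.052 0.051 0.05  0.052 0.051 0.051]
 [0.052 0.052 0.015 0.015 0.017 0.015 0.051 0.051]
 [0.051 0.052 0.016 0.017 0.016 0.015 0.048 0.051]
 [0.052 0.051 0.039 0.015 0.014 0.035 0.05  0.051]
 [0.051 0.051 0.384 0.043 0.384 0.047 0.052 0.052]
 [0.052 0.05  0.051 0.051 0.051 0.05  0.051 0.051]
 [0.047 0.052 0.051 0.052 0.051 0.051 0.052 0.051]
 [0.047 0.049 0.052 0.052 0.052 0.051 0.047 0.047]]
[ -0.16596033 -38.5219538   23.63932724]
```

The wrist view puts the bush at pixel (281.6,186.7), which is world (0.5204,0.2020). Range readings through the bore put the blank at z≈0.0155. Next I move to hover over the punch.

>>> {"fn": "play_rows", "kwargs": {
  "plan": [
    {"offset": [0,-4.9,3.0],"yaw": 0},
    {"offset": [0,-9.8,6.0],"yaw": 0},
    {"offset": [0,-14.7,9.0],"yaw": 0},
    {"offset": [0,-19.6,12.0],"yaw": 0},
    {"offset": [0,-24.5,15.0],"yaw": 0}
  ]
}}

```text
time: 2.08
ee_pos: [0.5734, -0.0832, 0.2387]
eef_rot: [0.695, 0.127, 0.696, -0.127]
contact_force: [1.3, 1.0, 1.0]
finger_gap: 0.908
```

>>> {"fn": "play_rows", "kwargs": {
  "plan": [
    {"offset": [0,-4.9,3.0],"yaw": 0},
    {"offset": [0,-9.8,6.0],"yaw": 0},
    {"offset": [0,-14.1,8.7],"yaw": 0},
    {"offset": [0,-14.1,8.7],"yaw": 0},
    {"offset": [0,-14.1,8.7],"yaw": 0}
  ]
}}

```text
time: 2.7
ee_pos: [0.6051, -0.244, 0.2389]
eef_rot: [0.695, 0.126, 0.696, -0.126]
contact_force: [0.7, 0.5, -0.1]
finger_gap: 0.906
```

```bash
python3 - <<'E'
from h import *
import pickle
p,Rm=tool();print(p,Rm.round(4).tolist());S=get_state();print(S['q'],S['dq'].round(4),S['contact_force'])
f=grab_frame('wrist');save('w2',f);pickle.dump(f,open('w2.pkl','wb'))
print(proj(f,[[.6045,-.245,.155],[.6045,-.245,.086]]))
crop('w2c',f,235,130,335,230,7)
E
```

```text
[ 0.60505934 -0.24397427  0.238887  ] [[-0.0013, 0.3516, 0.9362], [-0.0, 0.9362, -0.3516], [-1.0, -0.0005, -0.0012]]
[-5.64103577e-01  5.67542494e-01  9.77790776e-01 -6.99177077e-04
  1.59735349e+00 -1.77564542e+00] [ 0.0115 -0.0138  0.0052 -0.003  -0.0013 -0.0035] [ 0.65576727  0.5296143  -0.14401395]
[[276.97241455 214.85860768]
 [277.26065867 194.90721714]]
```

View pics/w2.png

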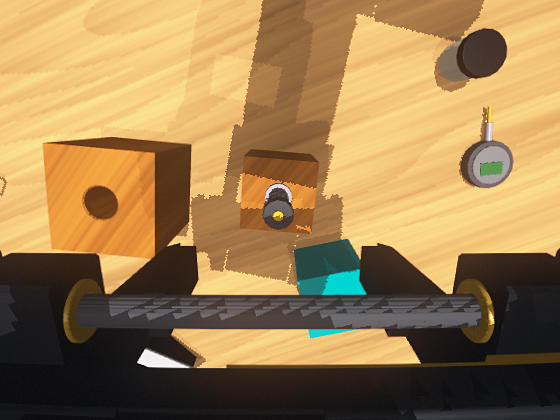

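View pics/w2c.png

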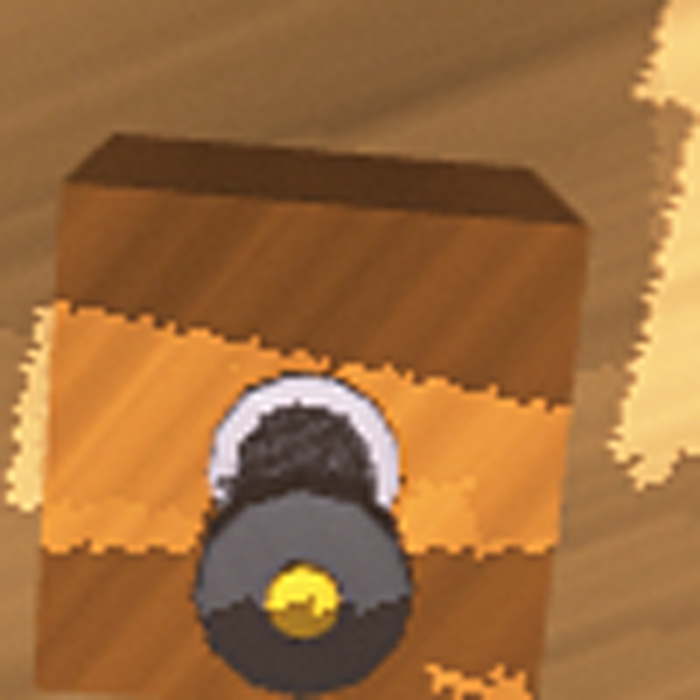

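```bash
python3 - <<'E'
from h import *
import pickle
f=pickle.load(open('w2.pkl','rb'))
p,Rm=tool()
for uv,z in [((277.9,215.4),.155),((277.9,214.3),.152),((278.,196.6),.091)]:
    b=at_z(f,[uv],z)[0];print(b,Rm.T@(b-p)*100)
print(Rm.T@(np.array([0.60435,-.2445,.096])-p)*100)
b=[.5203,.2020]
W=pickle.load(open('w1.pkl','rb'));
E
```

```text
[ 0.60513001 -0.24450566  0.155     ] [ 8.41361994 -0.06712783  0.0387054 ]
[ 0.60513066 -0.24450965  0.152     ] [ 8.71361981 -0.0672969   0.03916846]
[ 0.60523284 -0.24452512  0.091     ] [14.81360624 -0.06144975  0.05459897]
[14.3136968  -0.09039996 -0.029382  ]
```

The wrist view has the pin at (277.9,215.4) and the collar at (278.0,196.6). Both place the punch axis at (0.6052,-0.2445), less than 1 mm from the tool axis. I'm descending to grip it.

>>> {"fn": "play_rows", "kwargs": {
  "plan": [
    {"offset": [4,-0.06,0.04],"yaw": 0},
    {"offset": [8,-0.06,0.04],"yaw": 0},
    {"offset": [12,-0.06,0.04],"yaw": 0},
    {"offset": [14.2,-0.06,0.04],"yaw": 0},
    {"offset": [14.2,-0.06,0.04],"yaw": 0}
  ]
}}

```text
time: 3.38
ee_pos: [0.6047, -0.2424, 0.0963]
eef_rot: [0.695, 0.126, 0.697, -0.125]
contact_force: [0.3, 0.6, 0.5]
finger_gap: 0.907
```

```bash
python3 - <<'E'
from h import *
p,Rm=tool();print(p,Rm.T@(np.array([.6052,-.2445,.096])-p)*100,get_state()['contact_force'])
f=grab_frame('wrist');save('w3',f)
E
```

```text
[ 0.60472734 -0.24239273  0.09627541] [ 0.02708588 -0.18095542  0.11798308] [0.26962214 0.55876646 0.46481117]
```

View pics/w3.png

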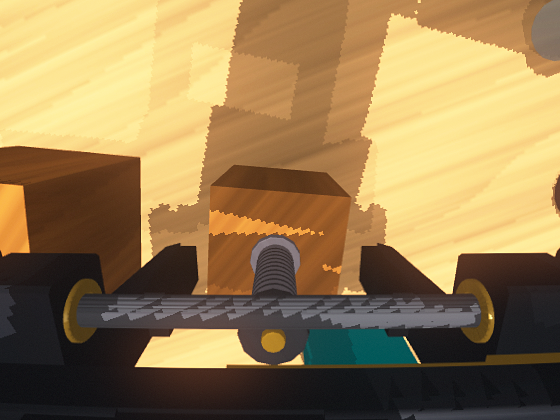

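The punch sits between the open fingers, about 2 mm off centre (collar at (275,245)). I'll correct that and close.

>>> {"fn": "play_rows", "kwargs": {
  "plan": [
    {"offset": [0,-0.18,0.12],"yaw": 0},
    {"offset": [0,-0.18,0.12],"yaw": 0}
  ]
}}

```text
time: 3.68
ee_pos: [0.6063, -0.2452, 0.0991]
eef_rot: [0.696, 0.125, 0.696, -0.126]
contact_force: [-0.3, -0.2, 0.2]
finger_gap: 0.908
```

>>> {"fn": "play_rows", "kwargs": {
  "plan": [
    {"offset": [0,0,0],"yaw": 0},
    {"offset": [0,0,0],"yaw": 0},
    {"offset": [0,0,0],"yaw": 0},
    {"offset": [0,0,0],"yaw": 0},
    {"offset": [0,0,0],"yaw": 0}
  ],
  "claw": 1
}}

```text
time: 4.3
ee_pos: [0.6063, -0.2452, 0.099]
eef_rot: [0.696, 0.125, 0.696, -0.126]
contact_force: [-0.4, -0.4, -0.6]
finger_gap: 0.362
```

>>> {"fn": "play_rows", "kwargs": {
  "plan": [
    {"offset": [0,0,0],"yaw": 0},
    {"offset": [0,0,0],"yaw": 0}
  ]
}}

```text
time: 4.55
ee_pos: [0.6063, -0.2452, 0.099]
eef_rot: [0.696, 0.125, 0.696, -0.126]
contact_force: [0.2, 0.3, -0.7]
finger_gap: 0.244
```

```bash
python3 - <<'E'
from h import *
p,Rm=tool();print(p,Rm.T@(np.array([.6052,-.2445,.096])-p)*100,get_state()['contact_force'],Rm.round(4))
f=grab_frame('wrist');save('w4',f)
E
```

```text
[ 0.60627191 -0.24515559  0.09895331] [ 0.29518945  0.02424136 -0.12362899] [ 0.21829848  0.3007739  -0.67438403] [[ 6.000e-04  3.492e-01  9.370e-01]
 [-1.100e-03  9.370e-01 -3.492e-01]
 [-1.000e+00 -8.000e-04  1.000e-03]]
```

View pics/w4.png

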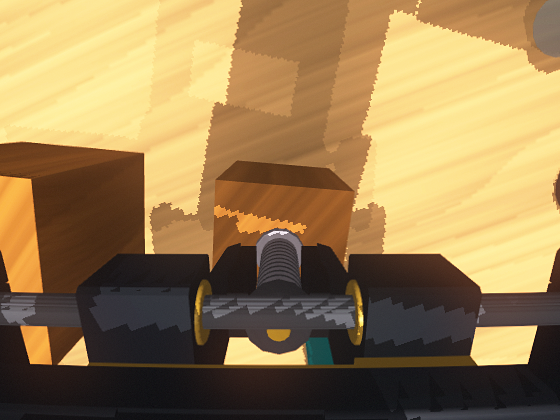

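>>> {"fn": "play_rows", "kwargs": {
  "plan": [
    {"offset": [0,0,-0.1],"yaw": 0},
    {"offset": [0,0,-0.1],"yaw": 0},
    {"offset": [0,0,-0.1],"yaw": 0},
    {"offset": [0,0,-0.1],"yaw": 0},
    {"offset": [0,0,-0.1],"yaw": 0}
  ]
}}

```text
time: 5.22
ee_pos: [0.6054, -0.2448, 0.099]
eef_rot: [0.696, 0.125, 0.696, -0.126]
contact_force: [0.7, 0.1, 0.7]
finger_gap: 0.246
```

```bash
python3 - <<'E'
from h import *
p,Rm=tool();S=get_state();print(p,Rm.T@(np.array([.6052,-.2445,.096])-p)*100,S['contact_force'],S['wrist_torque'],S['finger_gap'],Rm.round(4).tolist())
E
```

```text
[ 0.60540261 -0.24481821  0.09902078] [ 0.30202301  0.02299808 -0.03045243] [0.67675801 0.11451617 0.71315285] [ 0.04317335 -0.15223982 -0.03759635] 0.24621571958214541 [[0.0008, 0.3492, 0.937], [-0.0012, 0.937, -0.3492], [-1.0, -0.0008, 0.0012]]
```

>>> {"fn": "play_rows", "kwargs": {
  "plan": [
    {"offset": [-0.7,0,0],"yaw": 0},
    {"offset": [-1.5,0,0],"yaw": 0},
    {"offset": [-2,0,0],"yaw": 0},
    {"offset": [-2,0,0],"yaw": 0}
  ],
  "claw": 0.5
}}

```text
time: 5.72
ee_pos: [0.6055, -0.2449, 0.1195]
eef_rot: [0.697, 0.125, 0.695, -0.126]
contact_force: [-1.4, -0.6, -2.1]
finger_gap: 0.242
```

```bash
python3 - <<'E'
from h import *
p,Rm=tool();S=get_state();print(p,S['contact_force'],S['wrist_torque'],S['finger_gap'])
f=grab_frame('wrist');g=grab_frame('side');crop('s5',g,290,200,400,310,6);save('w5',f)
E
```

```text
[ 0.60550112 -0.24487917  0.11954544] [-1.43462619 -0.55788211 -2.05053582] [-0.0009836  -0.00346629 -0.00703963] 0.2415849701103811
```

View pics/s5.png

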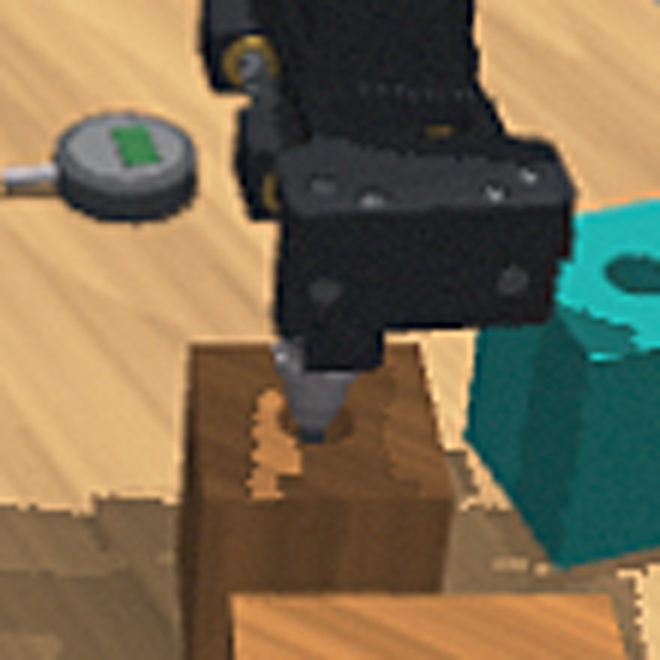

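View pics/w5.png

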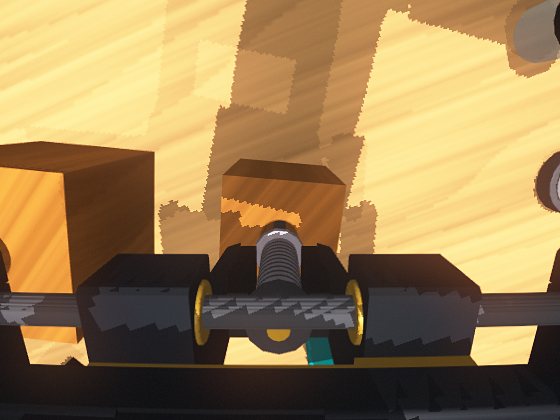

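The punch is lifted: its nose is visible out of the hole in the side view, and the wrist force reads about −2 N. I'm raising it clear and carrying it over.

>>> {"fn": "play_rows", "kwargs": {
  "plan": [
    {"offset": [-3,0,0],"yaw": 0},
    {"offset": [-6,0,0],"yaw": 0},
    {"offset": [-9,0,0],"yaw": 0},
    {"offset": [-11,0,0],"yaw": 0},
    {"offset": [-11,0,0],"yaw": 0}
  ]
}}

```text
time: 6.45
ee_pos: [0.6055, -0.2448, 0.23]
eef_rot: [0.697, 0.125, 0.695, -0.126]
contact_force: [-0.1, -0.7, -2.9]
finger_gap: 0.241
```

>>> {"fn": "play_rows", "kwargs": {
  "plan": [
    {"offset": [0,4,-2.4],"yaw": 0},
    {"offset": [0,8,-4.8],"yaw": 0},
    {"offset": [0,12,-7.2],"yaw": 0},
    {"offset": [0,16,-9.6],"yaw": 0},
    {"offset": [0,20,-12],"yaw": 0}
  ]
}}

```text
time: 7.08
ee_pos: [0.562, -0.014, 0.2278]
eef_rot: [0.696, 0.125, 0.696, -0.126]
contact_force: [1.1, 1.0, -3.1]
finger_gap: 0.245
```

>>> {"fn": "play_rows", "kwargs": {
  "plan": [
    {"offset": [0,4,-2.4],"yaw": 0},
    {"offset": [0,8,-4.8],"yaw": 0},
    {"offset": [0,12,-7.2],"yaw": 0},
    {"offset": [0,16,-9.6],"yaw": 0},
    {"offset": [0,16,-9.6],"yaw": 0}
  ]
}}

```text
time: 7.7
ee_pos: [0.5266, 0.172, 0.2262]
eef_rot: [0.696, 0.123, 0.697, -0.125]
contact_force: [-0.1, -1.0, -3.0]
finger_gap: 0.245
```

```bash
python3 - <<'E'
from h import *
p,Rm=tool();S=get_state();print(p,Rm.T@(np.array([.5203,.2015,p[2]])-p)*100,S['contact_force'],S['wrist_torque'],S['finger_gap'],Rm.round(4).tolist())
E
```

```text
[0.52663207 0.17197701 0.22615385] [-0.0037239   2.55141843 -1.61470484] [-0.10844839 -1.00349801 -3.00337332] [-0.03454002 -0.04970836  0.00011951] 0.2454705399634023 [[-0.0018, 0.3457, 0.9384], [-0.0016, 0.9384, -0.3457], [-1.0, -0.0022, -0.0011]]
```

>>> {"fn": "play_rows", "kwargs": {
  "plan": [
    {"offset": [0,2.6,-1.6],"yaw": 0},
    {"offset": [3,2.6,-1.6],"yaw": 0},
    {"offset": [6,2.6,-1.6],"yaw": 0},
    {"offset": [6.8,2.6,-1.6],"yaw": 0},
    {"offset": [6.8,2.6,-1.6],"yaw": 0}
  ]
}}

```text
time: 8.32
ee_pos: [0.5207, 0.2013, 0.158]
eef_rot: [0.695, 0.124, 0.697, -0.125]
contact_force: [0.7, -0.2, -2.6]
finger_gap: 0.246
```

>>> {"fn": "play_rows", "kwargs": {
  "plan": [
    {"offset": [0,0,0],"yaw": 0},
    {"offset": [0,0,0],"yaw": 0}
  ]
}}

```text
time: 8.57
ee_pos: [0.5211, 0.2012, 0.1588]
eef_rot: [0.696, 0.124, 0.696, -0.125]
contact_force: [0.8, 0.5, -3.0]
finger_gap: 0.246
```

```bash
python3 - <<'E'
from h import *
import pickle
p,Rm=tool();S=get_state();print(p,Rm.T@(np.array([.5203,.2015,p[2]])-p)*100,S['contact_force'],S['wrist_torque'],S['finger_gap'],Rm.round(4).tolist())
F={}
for c in ['wrist','side','top']:
    F[c]=grab_frame(c);save(c+'6',F[c])
pickle.dump(F,open('f6.pkl','wb'))
crop('s6',F['side'],175,110,275,220,6)
crop('w6',F['wrist'],230,150,330,260,6)
print(proj(F['side'],[[.5203,.2015,.052]]),proj(F['side'],[p-[0,0,.089]]),proj(F['wrist'],[[.5203,.2015,.052],p-[0,0,.089]]))
E
```

```text
[0.52105222 0.20116919 0.15878097] [ 1.44211769e-05  4.97524805e-03 -8.20239966e-02] [ 0.82520989  0.47549166 -2.95200065] [-0.00864892 -0.01743511  0.00834164] 0.24566287646238022 [[-0.0009, 0.3464, 0.9381], [-0.0017, 0.9381, -0.3464], [-1.0, -0.0019, -0.0003]]
[[218.3128574  184.99345195]] [[218.06899579 178.7022749 ]] [[278.7733938  206.19503578]
 [278.70838824 213.10438394]]
```

View pics/s6.png

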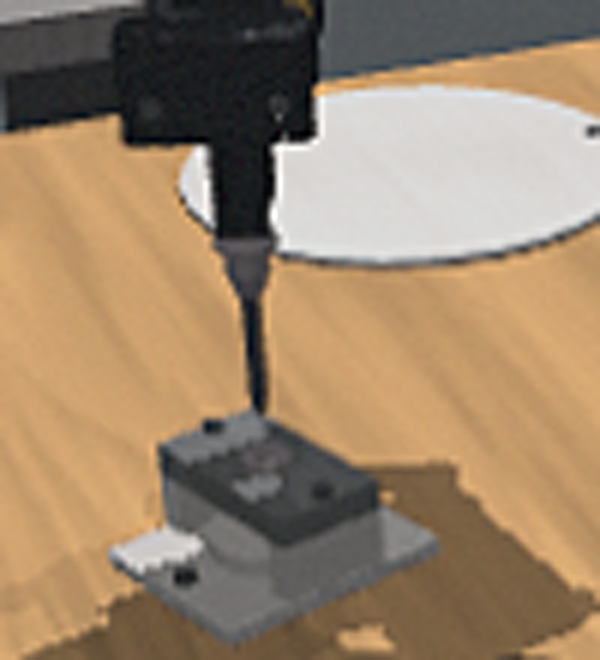

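View pics/w6.png

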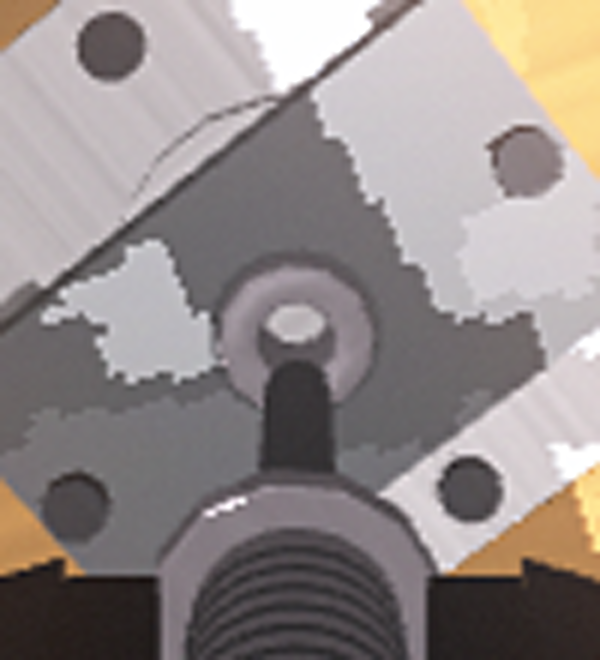

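```bash
python3 - <<'E'
from h import *
import pickle
F=pickle.load(open('f6.pkl','rb'));p=np.array([.52105,.20117,.15878])
print('bush wrist',at_z(F['wrist'],[(279.1,205.8)],.052))
print('side tip',at_z(F['side'],[(217.75,178.25)],.0698),'bush',at_z(F['side'],[(218.9,185.4)],.052))
print('vertical',proj(F['side'],[p-[0,0,z] for z in(.033,.089,.107)]), 'crop', (proj(F['side'],[p-[0,0,z] for z in(.033,.089,.107)])-[175,110])*6)
crop('s6b',F['side'],200,140,240,200,10)
crop('w6b',F['wrist'],260,185,300,225,15)
E
```

```text
bush wrist [[0.52008306 0.20186072 0.052     ]]
side tip [[0.52105128 0.2038077  0.0698    ]] bush [[0.5209922  0.19881811 0.052     ]]
vertical [[216.23512378 158.20136319]
 [218.0680749  178.70265995]
 [218.64570967 185.06611607]] crop [[247.41074271 289.20817914]
 [258.4084494  412.21595972]
 [261.87425804 450.39669644]]
```

View pics/s6b.png

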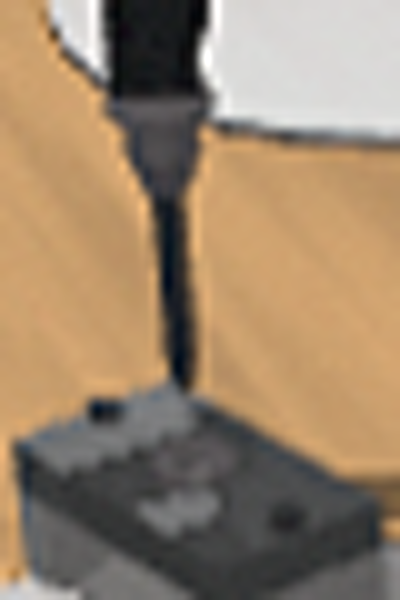

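View pics/w6b.png

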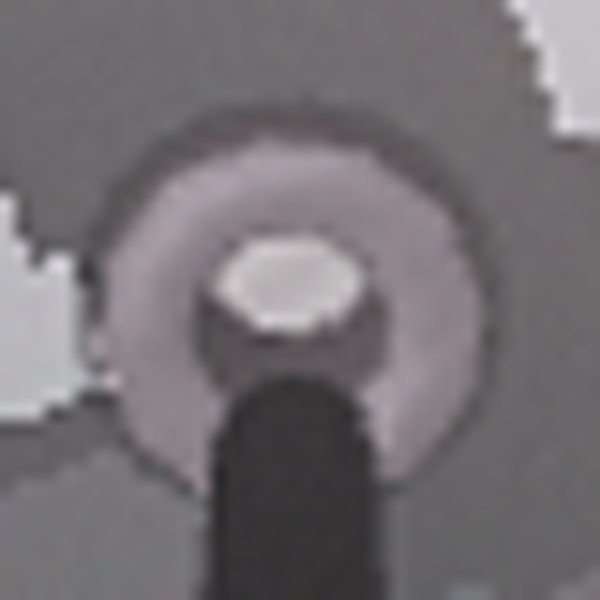

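The wrist crop shows the rod centred on the bush bore to about 0.2 mm in tool y (rod x≈297, bore x≈293 at 15× zoom). A tool-z shift of −0.8 mm is left to make. I'll descend gently.

>>> {"fn": "play_rows", "kwargs": {
  "plan": [
    {"offset": [0.4,0,-0.08],"yaw": 0},
    {"offset": [0.9,0,-0.08],"yaw": 0},
    {"offset": [1.3,0,-0.08],"yaw": 0},
    {"offset": [1.3,0,-0.08],"yaw": 0},
    {"offset": [1.3,0,-0.08],"yaw": 0}
  ]
}}

```text
time: 9.35
ee_pos: [0.5201, 0.2015, 0.1454]
eef_rot: [0.696, 0.124, 0.697, -0.125]
contact_force: [0.9, -0.3, -2.1]
finger_gap: 0.243
```

```bash
cat > st.py <<'E'
from h import *
p,Rm=tool();S=get_state();print('p',p.round(5),'tobush',(Rm.T@(np.array([.5202,.2015,p[2]])-p)*100).round(3),'F',S['contact_force'].round(2),'M',S['wrist_torque'].round(3),S['finger_gap'].round(4),'tx',Rm[:,0].round(4),'tip below bush mm',round((.052-(p[2]-.089))*1000,2))
E
python3 st.py; python3 - <<'E'
from h import *
f=grab_frame('wrist');crop('w7b',f,255,185,305,235,12)
E
```

```text
Traceback (most recent call last):
  File "st.py", line 2, in <module>
    p,Rm=tool();S=get_state();print('p',p.round(5),'tobush',(Rm.T@(np.array([.5202,.2015,p[2]])-p)*100).round(3),'F',S['contact_force'].round(2),'M',S['wrist_torque'].round(3),S['finger_gap'].round(4),'tx',Rm[:,0].round(4),'tip below bush mm',round((.052-(p[2]-.089))*1000,2))
                                                                                                                                                                                ^^^^^^^^^^^^^^^^^^^^^
AttributeError: 'float' object has no attribute 'round'
```

View pics/w7b.png

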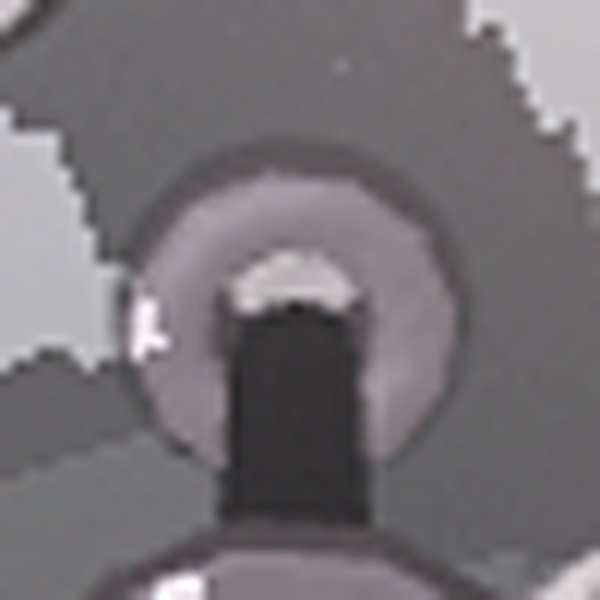

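The rod is centred over the bore in tool y. I'm entering in small steps.

>>> {"fn": "play_rows", "kwargs": {
  "plan": [
    {"offset": [0.3,0,0],"yaw": 0},
    {"offset": [0.6,0,0],"yaw": 0},
    {"offset": [0.8,0,0],"yaw": 0},
    {"offset": [0.8,0,0],"yaw": 0}
  ]
}}

```text
time: 9.9
ee_pos: [0.52, 0.2015, 0.1373]
eef_rot: [0.696, 0.124, 0.697, -0.125]
contact_force: [-0.6, 0.1, -2.5]
finger_gap: 0.241
```

```bash
sed -i "s/S\['finger_gap'\].round(4)/S['finger_gap']/" st.py; python3 st.py
```

```text
p [0.52001 0.20152 0.13726] tobush [-0.     0.005  0.019] F [-0.57  0.07 -2.52] M [ 0.009  0.033 -0.003] 0.2405353448628143 tx [-0.0019 -0.0018 -1.    ] tip below bush mm 3.74
```

>>> {"fn": "play_rows", "kwargs": {
  "plan": [
    {"offset": [0.3,0,0],"yaw": 0},
    {"offset": [0.6,0,0],"yaw": 0},
    {"offset": [0.6,0,0],"yaw": 0}
  ]
}}

```text
time: 10.28
ee_pos: [0.5199, 0.2015, 0.131]
eef_rot: [0.695, 0.124, 0.697, -0.125]
contact_force: [0.1, -0.0, -3.0]
finger_gap: 0.24
```

```bash
python3 st.py; python3 - <<'E'
from h import *
f=grab_frame('wrist');crop('w8b',f,255,185,305,235,12)
E
```

```text
p [0.51989 0.20147 0.13097] tobush [-0.     0.013  0.028] F [ 0.13 -0.03 -2.99] M [ 0.037 -0.035 -0.048] 0.2399164809695698 tx [-0.0024 -0.0019 -1.    ] tip below bush mm 10.03
```

View pics/w8b.png

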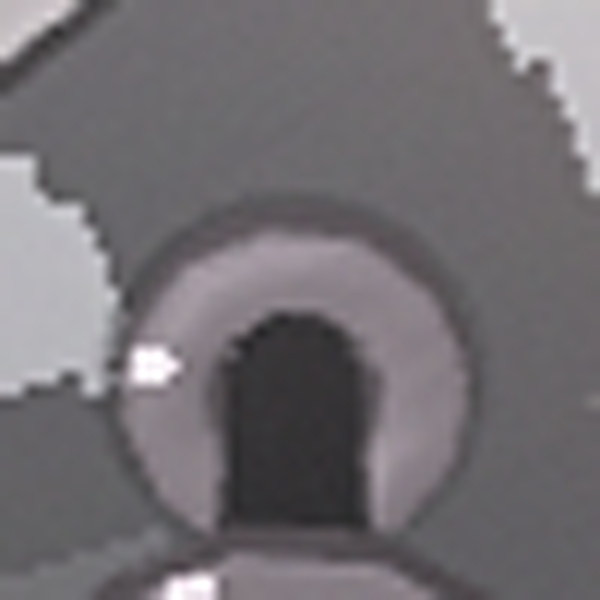

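The rod is in the bore without side force. I'll go on down toward the blank.

>>> {"fn": "play_rows", "kwargs": {
  "plan": [
    {"offset": [0.3,0,0.02],"yaw": 0},
    {"offset": [0.6,0.01,0.03],"yaw": 0},
    {"offset": [0.9,0.01,0.03],"yaw": 0},
    {"offset": [1.1,0.01,0.03],"yaw": 0}
  ]
}}

```text
time: 10.82
ee_pos: [0.5202, 0.2015, 0.1199]
eef_rot: [0.695, 0.124, 0.697, -0.125]
contact_force: [0.2, -1.0, -2.2]
finger_gap: 0.247
```

```bash
python3 st.py
```

```text
p [0.52022 0.20146 0.11988] tobush [-0.     0.003 -0.003] F [ 0.21 -0.98 -2.21] M [0.001 0.025 0.05 ] 0.24744105302682956 tx [-0.0024 -0.0019 -1.    ] tip below bush mm 21.12
```

>>> {"fn": "play_rows", "kwargs": {
  "plan": [
    {"offset": [0.3,0,0],"yaw": 0},
    {"offset": [0.6,0,0],"yaw": 0},
    {"offset": [0.8,0,0],"yaw": 0},
    {"offset": [0.8,0,0],"yaw": 0}
  ]
}}

```text
time: 11.32
ee_pos: [0.5201, 0.2014, 0.1117]
eef_rot: [0.695, 0.124, 0.697, -0.125]
contact_force: [0.1, 0.1, -2.1]
finger_gap: 0.248
```

>>> {"fn": "play_rows", "kwargs": {
  "plan": [
    {"offset": [0.2,0,0],"yaw": 0},
    {"offset": [0.4,0,0],"yaw": 0},
    {"offset": [0.4,0,0],"yaw": 0}
  ]
}}

```text
time: 11.7
ee_pos: [0.5201, 0.2014, 0.1076]
eef_rot: [0.695, 0.124, 0.697, -0.125]
contact_force: [1.0, -0.7, -2.5]
finger_gap: 0.248
```

```bash
python3 st.py
```

```text
p [0.52005 0.20141 0.10757] tobush [-0.     0.013  0.011] F [ 1.03 -0.69 -2.52] M [ 0.008 -0.016  0.027] 0.24791962224811867 tx [-0.003 -0.002 -1.   ] tip below bush mm 33.43
```

>>> {"fn": "play_rows", "kwargs": {
  "plan": [
    {"offset": [0.1,0,0],"yaw": 0},
    {"offset": [0.2,0,0],"yaw": 0},
    {"offset": [0.2,0,0],"yaw": 0}
  ]
}}

```text
time: 12.08
ee_pos: [0.52, 0.2014, 0.1055]
eef_rot: [0.695, 0.123, 0.697, -0.125]
contact_force: [-0.4, -0.6, -2.9]
finger_gap: 0.244
```

>>> {"fn": "play_rows", "kwargs": {
  "plan": [
    {"offset": [0.1,0,0],"yaw": 0},
    {"offset": [0.1,0,0],"yaw": 0}
  ]
}}

```text
time: 12.32
ee_pos: [0.5203, 0.2014, 0.1048]
eef_rot: [0.695, 0.124, 0.697, -0.125]
contact_force: [-0.5, 0.3, 1.0]
finger_gap: 0.244
```

>>> {"fn": "play_rows", "kwargs": {
  "plan": [
    {"offset": [0.1,0,0],"yaw": 0},
    {"offset": [0.1,0,0],"yaw": 0}
  ]
}}

```text
time: 12.58
ee_pos: [0.5204, 0.2014, 0.104]
eef_rot: [0.696, 0.124, 0.697, -0.125]
contact_force: [0.5, -0.3, 2.8]
finger_gap: 0.244
```

Contact came at TCP z≈0.105, as predicted. I'm pressing in 1 mm steps.

>>> {"fn": "play_rows", "kwargs": {
  "plan": [
    {"offset": [0.1,0,0],"yaw": 0},
    {"offset": [0.1,0,0],"yaw": 0}
  ]
}}

```text
time: 12.82
ee_pos: [0.5206, 0.2014, 0.1032]
eef_rot: [0.696, 0.124, 0.696, -0.125]
contact_force: [1.0, 0.6, 4.0]
finger_gap: 0.245
```

>>> {"fn": "play_rows", "kwargs": {
  "plan": [
    {"offset": [0.1,0,0],"yaw": 0},
    {"offset": [0.1,0,0],"yaw": 0}
  ]
}}

```text
time: 13.08
ee_pos: [0.5208, 0.2015, 0.1024]
eef_rot: [0.696, 0.124, 0.696, -0.125]
contact_force: [1.0, -0.1, 5.3]
finger_gap: 0.245
```

>>> {"fn": "play_rows", "kwargs": {
  "plan": [
    {"offset": [0.1,0,0],"yaw": 0},
    {"offset": [0.1,0,0],"yaw": 0}
  ]
}}

```text
time: 13.32
ee_pos: [0.521, 0.2015, 0.1017]
eef_rot: [0.696, 0.124, 0.696, -0.125]
contact_force: [0.2, 0.7, 6.3]
finger_gap: 0.248
```

```bash
python3 st.py
```

```text
p [0.52099 0.20151 0.10171] tobush [-0.    -0.029 -0.074] F [0.19 0.72 6.3 ] M [-0.074  0.069 -0.035] 0.2479246731587292 tx [ 2.0e-04 -1.5e-03 -1.0e+00] tip below bush mm 39.29
```

>>> {"fn": "play_rows", "kwargs": {
  "plan": [
    {"offset": [0.1,0,-0.05],"yaw": 0},
    {"offset": [0.1,0,-0.05],"yaw": 0}
  ]
}}

```text
time: 13.58
ee_pos: [0.5208, 0.2017, 0.1012]
eef_rot: [0.697, 0.124, 0.696, -0.125]
contact_force: [-0.5, -0.3, 7.1]
finger_gap: 0.248
```

>>> {"fn": "play_rows", "kwargs": {
  "plan": [
    {"offset": [0.08,0,-0.02],"yaw": 0},
    {"offset": [0.08,0,-0.02],"yaw": 0}
  ]
}}

```text
time: 13.82
ee_pos: [0.521, 0.2018, 0.1009]
eef_rot: [0.697, 0.124, 0.695, -0.125]
contact_force: [-0.0, 0.2, 7.7]
finger_gap: 0.244
```

```bash
python3 st.py
```

```text
p [0.52102 0.2018  0.10093] tobush [-0.    -0.056 -0.066] F [-0.01  0.22  7.67] M [-0.092  0.083 -0.016] 0.24405230859133958 tx [ 0.0027 -0.0013 -1.    ] tip below bush mm 40.07
```

>>> {"fn": "play_rows", "kwargs": {
  "plan": [
    {"offset": [0.12,-0.03,-0.04],"yaw": 0},
    {"offset": [0.12,-0.03,-0.04],"yaw": 0}
  ]
}}

```text
time: 14.08
ee_pos: [0.521, 0.2017, 0.1004]
eef_rot: [0.698, 0.124, 0.694, -0.124]
contact_force: [-0.7, -0.3, 8.6]
finger_gap: 0.244
```

```bash
python3 st.py
```

```text
p [0.52104 0.20171 0.10043] tobush [-0.    -0.049 -0.071] F [-0.67 -0.3   8.62] M [-0.085  0.026  0.003] 0.2436781152606515 tx [ 0.0044 -0.0011 -1.    ] tip below bush mm 40.57
```

>>> {"fn": "play_rows", "kwargs": {
  "plan": [
    {"offset": [0.12,-0.03,-0.04],"yaw": 0},
    {"offset": [0.12,-0.03,-0.04],"yaw": 0}
  ]
}}

```text
time: 14.32
ee_pos: [0.5211, 0.2016, 0.1]
eef_rot: [0.698, 0.124, 0.694, -0.124]
contact_force: [-0.7, -0.8, 9.0]
finger_gap: 0.247
```

```bash
python3 st.py
```

```text
p [0.52113 0.2016  0.1    ] tobush [-0.001 -0.042 -0.084] F [-0.67 -0.82  9.03] M [-0.112  0.086 -0.055] 0.24688291778228405 tx [ 6.4e-03 -8.0e-04 -1.0e+00] tip below bush mm 41.0
```

>>> {"fn": "play_rows", "kwargs": {
  "plan": [
    {"offset": [0.12,-0.02,-0.05],"yaw": 0},
    {"offset": [0.12,-0.02,-0.05],"yaw": 0}
  ]
}}

```text
time: 14.58
ee_pos: [0.5212, 0.2016, 0.0997]
eef_rot: [0.699, 0.125, 0.693, -0.124]
contact_force: [0.4, -0.7, 9.9]
finger_gap: 0.244
```

```bash
python3 st.py
```

```text
p [0.52119 0.20164 0.09968] tobush [-0.001 -0.048 -0.088] F [ 0.43 -0.71  9.91] M [-0.138  0.094 -0.022] 0.2436525357863624 tx [ 8.5e-03 -6.0e-04 -1.0e+00] tip below bush mm 41.32
```

>>> {"fn": "play_rows", "kwargs": {
  "plan": [
    {"offset": [0.12,-0.02,-0.05],"yaw": 0},
    {"offset": [0.12,-0.02,-0.05],"yaw": 0}
  ]
}}

```text
time: 14.82
ee_pos: [0.5209, 0.2016, 0.0988]
eef_rot: [0.699, 0.125, 0.693, -0.124]
contact_force: [0.9, -0.6, 6.2]
finger_gap: 0.248
```

```bash
python3 st.py
```

```text
p [0.52089 0.20164 0.09884] tobush [-0.001 -0.037 -0.06 ] F [ 0.88 -0.64  6.19] M [-0.034  0.054 -0.021] 0.24795415096822174 tx [ 9.4e-03 -5.0e-04 -1.0e+00] tip below bush mm 42.16
```

The force dropped from 9.9 to 6.2 N, so it has tripped. I'll hold briefly and check the tell-tale pin.

>>> {"fn": "play_rows", "kwargs": {
  "plan": [
    {"offset": [0,0,0],"yaw": 0}
  ]
}}

```text
time: 14.95
ee_pos: [0.521, 0.2016, 0.0991]
eef_rot: [0.7, 0.125, 0.693, -0.124]
contact_force: [0.3, -1.0, 4.7]
finger_gap: 0.242
```

```bash
python3 st.py; python3 - <<'E'
from h import *
f=grab_frame('wrist');crop('w9',f,200,220,360,380,4)
g=grab_frame('side');crop('s9',g,175,110,275,220,6)
f=cv2.imread('pics/w4.png');cv2.imwrite('pics/w4c.png',cv2.resize(f[220:380,200:360],None,fx=4,fy=4))
E
```

```text
p [0.52104 0.20164 0.09914] tobush [-0.001 -0.042 -0.074] F [ 0.27 -0.95  4.66] M [-0.074  0.073 -0.022] 0.24242539009020964 tx [ 1.000e-02 -5.000e-04 -9.999e-01] tip below bush mm 41.86
```

View pics/w9.png

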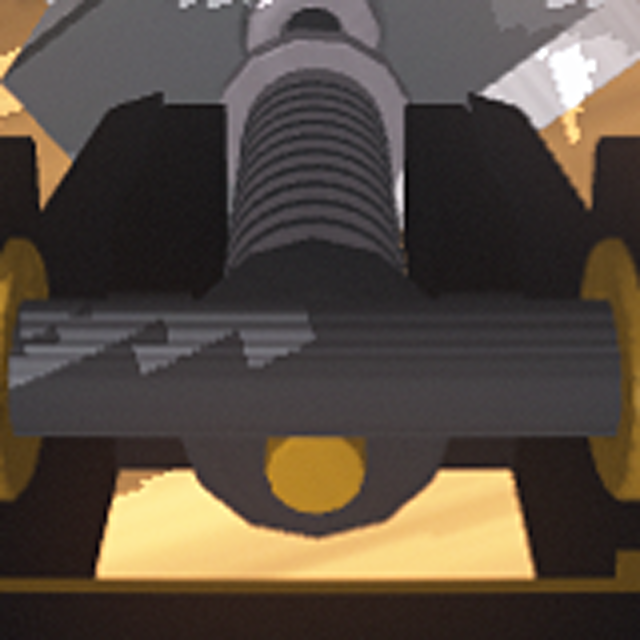

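View pics/w4c.png

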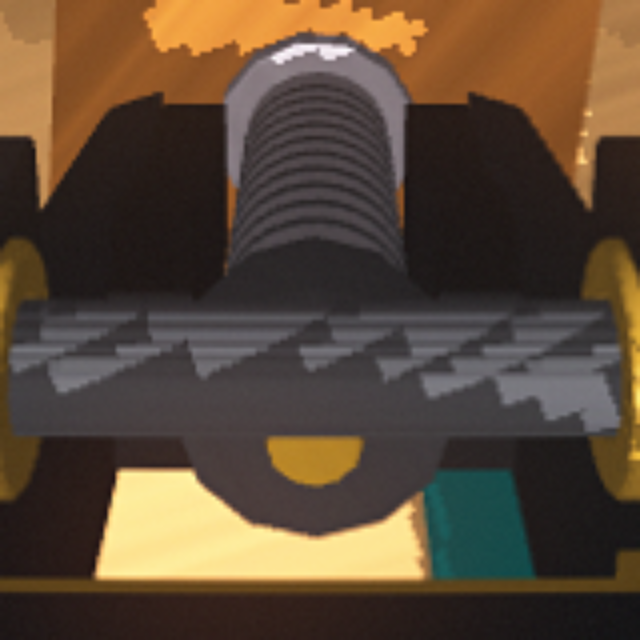

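View pics/s9.png

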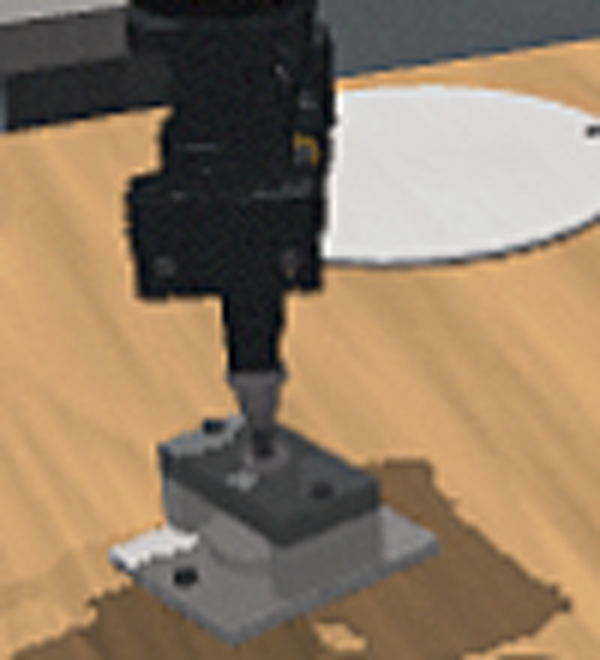

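The tell-tale pin is clearly raised: its lower edge is at crop y≈512 against 485 before, with its flank visible. The punch hasn't slipped in the fingers. I'm lifting straight out.

>>> {"fn": "play_rows", "kwargs": {
  "plan": [
    {"offset": [-0.7,0,0],"yaw": 0},
    {"offset": [-1.7,0,0],"yaw": 0},
    {"offset": [-2.7,0,0],"yaw": 0},
    {"offset": [-3.7,0,0],"yaw": 0},
    {"offset": [-4.7,0,0],"yaw": 0}
  ]
}}

```text
time: 15.68
ee_pos: [0.5205, 0.2017, 0.1468]
eef_rot: [0.7, 0.125, 0.693, -0.124]
contact_force: [-0.2, 0.1, -2.4]
finger_gap: 0.247
```

>>> {"fn": "play_rows", "kwargs": {
  "plan": [
    {"offset": [-2,0,0],"yaw": 0},
    {"offset": [-5,0,0],"yaw": 0},
    {"offset": [-8,0,0],"yaw": 0},
    {"offset": [-9,0,0],"yaw": 0},
    {"offset": [-9,0,0],"yaw": 0}
  ]
}}

```text
time: 16.3
ee_pos: [0.5195, 0.2017, 0.2368]
eef_rot: [0.7, 0.125, 0.692, -0.124]
contact_force: [0.3, 0.4, -2.1]
finger_gap: 0.246
```

```bash
python3 st.py;python3 - <<'E'
from h import *
p,Rm=tool();print(Rm.T@(np.array([.6053,-.2447,.235])-p)*100)
E
```

```text
p [0.51954 0.20169 0.23676] tobush [0.001 0.005 0.069] F [ 0.25  0.41 -2.08] M [-0.005 -0.014  0.057] 0.2458129241316514 tx [ 1.030e-02 -5.000e-04 -9.999e-01] tip below bush mm -95.76
[  0.28600778 -38.91159163  23.4958454 ]
```

>>> {"fn": "play_rows", "kwargs": {
  "plan": [
    {"offset": [0,-4.3,2.6],"yaw": 0},
    {"offset": [0,-8.6,5.2],"yaw": 0},
    {"offset": [0,-12.9,7.8],"yaw": 0},
    {"offset": [0,-17.2,10.4],"yaw": 0},
    {"offset": [0.1,-21.5,13],"yaw": 0}
  ]
}}

```text
time: 16.92
ee_pos: [0.5668, -0.0466, 0.2348]
eef_rot: [0.699, 0.125, 0.693, -0.124]
contact_force: [-0.3, 0.4, -2.6]
finger_gap: 0.243
```

>>> {"fn": "play_rows", "kwargs": {
  "plan": [
    {"offset": [0,-4.3,2.6],"yaw": 0},
    {"offset": [0,-8.6,5.2],"yaw": 0},
    {"offset": [0,-12.9,7.8],"yaw": 0},
    {"offset": [0,-16.5,9.9],"yaw": 0},
    {"offset": [0,-16.5,9.9],"yaw": 0}
  ]
}}

```text
time: 17.55
ee_pos: [0.6021, -0.2382, 0.2324]
eef_rot: [0.697, 0.126, 0.694, -0.125]
contact_force: [-1.3, 0.5, -1.9]
finger_gap: 0.244
```

```bash
python3 st.py;python3 - <<'E'
from h import *
p,Rm=tool();print(Rm.T@(np.array([.6053,-.2447,.185])-p)*100,Rm.round(4).tolist())
E
```

```text
p [ 0.6021  -0.23823  0.23238] tobush [  0.039  38.339 -23.04 ] F [-1.28  0.47 -1.87] M [ 0.085  0.064 -0.018] 0.24388229432432595 tx [ 0.0048  0.0018 -1.    ] tip below bush mm -91.38
[ 4.73852114 -0.51035146  0.50750083] [[0.0048, 0.3494, 0.9369], [0.0018, 0.937, -0.3494], [-1.0, 0.0033, 0.0039]]
```

>>> {"fn": "play_rows", "kwargs": {
  "plan": [
    {"offset": [0,-0.5,0.5],"yaw": 0},
    {"offset": [2,-0.5,0.5],"yaw": 0},
    {"offset": [4,-0.5,0.5],"yaw": 0},
    {"offset": [4.4,-0.5,0.5],"yaw": 0},
    {"offset": [4.4,-0.5,0.5],"yaw": 0}
  ]
}}

```text
time: 18.18
ee_pos: [0.6054, -0.2441, 0.1886]
eef_rot: [0.697, 0.126, 0.694, -0.124]
contact_force: [0.3, 0.9, -2.3]
finger_gap: 0.246
```

```bash
python3 st.py;python3 - <<'E'
from h import *
p,Rm=tool();print(Rm.T@(np.array([.6053,-.2447,.185])-p)*100)
f=grab_frame('wrist');crop('w10',f,220,150,340,260,6)
g=grab_frame('side');crop('s10',g,290,200,400,310,6)
print(proj(f,[[.6052,-.2445,.086]]),proj(g,[[.6052,-.2445,.086]]))
E
```

```text
p [ 0.60541 -0.2441   0.18865] tobush [  0.041  38.79  -23.528] F [ 0.26  0.88 -2.25] M [-0.017  0.022 -0.043] 0.24639952292475795 tx [ 0.0048  0.0018 -1.    ] tip below bush mm -47.65
[ 0.36456583 -0.06111388  0.00943951]
[[277.51033153 207.88580773]] [[341.78611549 269.09171455]]
```

View pics/w10.png

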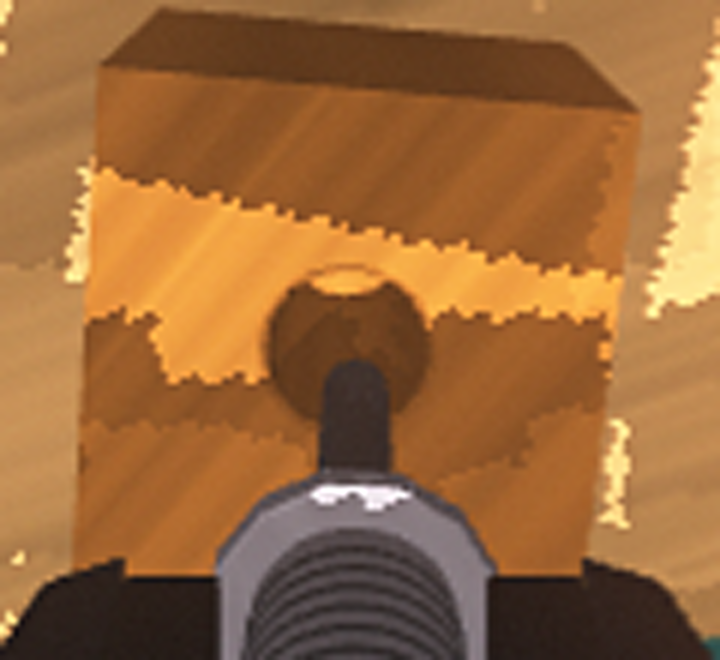

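View pics/s10.png

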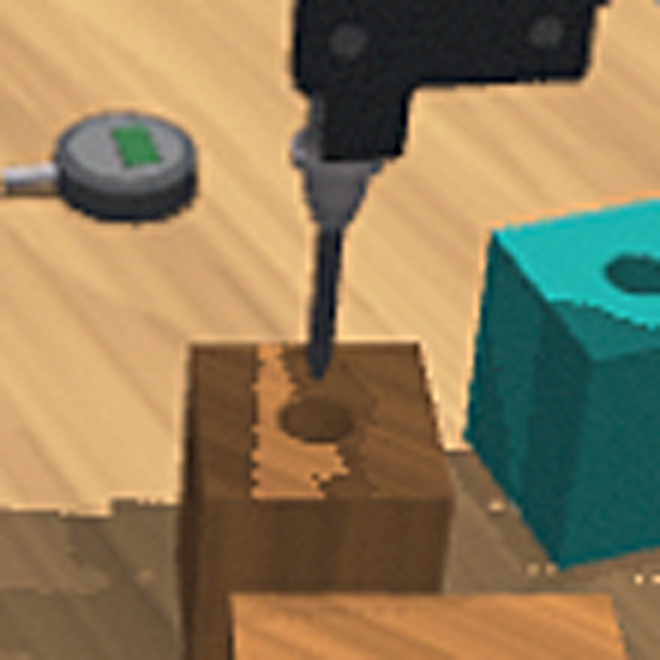

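The rod points into the hole (hole centre about (277.8,207.3), matching the target to about 0.4 mm). I'm lowering.

>>> {"fn": "play_rows", "kwargs": {
  "plan": [
    {"offset": [1,-0.06,0],"yaw": 0},
    {"offset": [2.5,-0.06,0],"yaw": 0},
    {"offset": [4,-0.06,-0.02],"yaw": 0},
    {"offset": [5,-0.06,-0.02],"yaw": 0},
    {"offset": [5,-0.06,-0.02],"yaw": 0}
  ]
}}

```text
time: 18.9
ee_pos: [0.6052, -0.2447, 0.1382]
eef_rot: [0.697, 0.126, 0.694, -0.124]
contact_force: [-0.0, 0.4, -2.1]
finger_gap: 0.247
```

```bash
python3 st.py;python3 - <<'E'
from h import *
p,Rm=tool();print(Rm.T@(np.array([.6053,-.2447,.099])-p)*100)
E
```

```text
p [ 0.60518 -0.24475  0.13819] tobush [  0.056  38.848 -23.546] F [-0.01  0.35 -2.14] M [ 0.012 -0.033 -0.03 ] 0.2465910023311422 tx [ 0.0044  0.0021 -1.    ] tip below bush mm 2.81
[ 3.91917467e+00 -5.02196080e-03 -3.34920547e-03]
```

>>> {"fn": "play_rows", "kwargs": {
  "plan": [
    {"offset": [1,0,0],"yaw": 0},
    {"offset": [2,0,-0.01],"yaw": 0},
    {"offset": [3,0,-0.01],"yaw": 0},
    {"offset": [3.4,0,-0.01],"yaw": 0},
    {"offset": [3.6,0,-0.01],"yaw": 0}
  ]
}}

```text
time: 19.52
ee_pos: [0.6052, -0.2447, 0.102]
eef_rot: [0.697, 0.126, 0.695, -0.124]
contact_force: [0.2, 0.3, -2.0]
finger_gap: 0.24
```

>>> {"fn": "play_rows", "kwargs": {
  "plan": [
    {"offset": [0.1,0,0],"yaw": 0},
    {"offset": [0.15,0,0],"yaw": 0}
  ]
}}

```text
time: 19.77
ee_pos: [0.6054, -0.2447, 0.1007]
eef_rot: [0.697, 0.126, 0.694, -0.125]
contact_force: [-0.2, -0.2, -1.5]
finger_gap: 0.244
```

```bash
python3 st.py
```

```text
p [ 0.60537 -0.24472  0.10069] tobush [  0.042  38.839 -23.563] F [-0.22 -0.25 -1.52] M [-0.009 -0.043 -0.005] 0.24424097254061997 tx [ 0.0047  0.0018 -1.    ] tip below bush mm 40.31
```

>>> {"fn": "play_rows", "kwargs": {
  "plan": [
    {"offset": [0.1,0,0],"yaw": 0},
    {"offset": [0.15,0,0],"yaw": 0}
  ]
}}

```text
time: 20.02
ee_pos: [0.6054, -0.2447, 0.0992]
eef_rot: [0.697, 0.126, 0.694, -0.125]
contact_force: [-0.1, 0.6, -2.7]
finger_gap: 0.249
```

>>> {"fn": "play_rows", "kwargs": {
  "plan": [
    {"offset": [0.08,0,0],"yaw": 0},
    {"offset": [0.08,0,0],"yaw": 0}
  ]
}}

```text
time: 20.27
ee_pos: [0.6056, -0.2448, 0.0989]
eef_rot: [0.698, 0.126, 0.694, -0.125]
contact_force: [-0.8, 0.5, 1.9]
finger_gap: 0.245
```

The collar has landed: the force moved from −2.7 to +1.9 N at TCP 0.0989, and the grasp was at 0.099. I'm releasing.

>>> {"fn": "play_rows", "kwargs": {
  "plan": [
    {"offset": [0,0,0],"yaw": 0},
    {"offset": [0,0,0],"yaw": 0},
    {"offset": [0,0,0],"yaw": 0},
    {"offset": [0,0,0],"yaw": 0},
    {"offset": [0,0,0],"yaw": 0}
  ],
  "claw": 6.5
}}

```text
time: 20.9
ee_pos: [0.6056, -0.2448, 0.0989]
eef_rot: [0.698, 0.126, 0.694, -0.125]
contact_force: [0.5, 0.3, -0.1]
finger_gap: 0.733
```

```bash
python3 st.py;python3 - <<'E'
from h import *
f=grab_frame('wrist');save('w11',f)
E
```

```text
p [ 0.60559 -0.2448   0.09887] tobush [ 1.1000e-02  3.8840e+01 -2.3583e+01] F [ 0.53  0.33 -0.08] M [-0.017 -0.043  0.02 ] 0.7331914613210668 tx [ 0.0056  0.0013 -1.    ] tip below bush mm 42.13
```

View pics/w11.png

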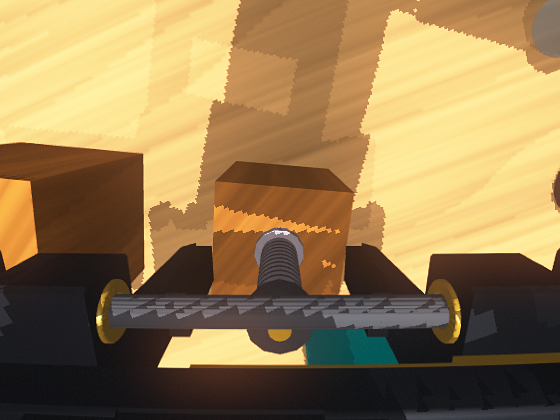

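The fingers are clear on both sides and the punch stands free. I'm raising straight up.

>>> {"fn": "play_rows", "kwargs": {
  "plan": [
    {"offset": [-2,0,0],"yaw": 0},
    {"offset": [-5,0,0],"yaw": 0},
    {"offset": [-8,0,0],"yaw": 0},
    {"offset": [-11,0,0],"yaw": 0},
    {"offset": [-14,0,0],"yaw": 0}
  ]
}}

```text
time: 21.58
ee_pos: [0.6047, -0.2449, 0.2399]
eef_rot: [0.698, 0.126, 0.694, -0.125]
contact_force: [0.7, -0.0, -0.7]
finger_gap: 0.736
```

>>> {"fn": "play_rows", "kwargs": {
  "plan": [
    {"offset": [-1,4,-4],"yaw": 0},
    {"offset": [-1,8,-8],"yaw": 0},
    {"offset": [-1,12,-12],"yaw": 0},
    {"offset": [-1,12,-12],"yaw": 0},
    {"offset": [-1,12,-12],"yaw": 0}
  ]
}}

```text
time: 22.2
ee_pos: [0.5344, -0.0909, 0.25]
eef_rot: [0.698, 0.126, 0.694, -0.125]
contact_force: [-0.4, 0.2, -0.3]
finger_gap: 0.737
```

```bash
python3 st.py;python3 - <<'E'
from h import *
t=grab_frame('top');s=grab_frame('side')
a=cv2.resize(t['img'][160:230,330:410,::-1],(640,560),interpolation=cv2.INTER_CUBIC);cv2.imwrite('pics/t12.png',a)
crop('s12',s,300,220,430,330,5);save('top12',t)
P=pts(t)
for nm,(x0,y0,x1,y1),lo,hi in [('cap',(340,170,400,225),.146,.16),('gauge',(230,150,270,205),.006,.025),('jar',(232,210,268,242),.04,.06),('es',(228,268,255,298),.01,.04)]:
    p=P[y0:y1,x0:x1].reshape(-1,3);q=p[(p[:,2]>lo)&(p[:,2]<hi)];print(nm,cv2.minAreaRect(q[:,:2].astype(np.float32))[0],q[:,2].mean())
E
```

```text
p [ 0.53441 -0.09094  0.24995] tobush [ 1.4000e-02  2.6909e+01 -1.1538e+01] F [-0.44  0.21 -0.28] M [0.004 0.016 0.015] 0.7373207334606978 tx [ 6.3e-03  8.0e-04 -1.0e+00] tip below bush mm -108.95
cap (0.6021028757095337, -0.24324239790439606) 0.15159902685685497
gauge (0.6834104657173157, -0.009420819580554962) 0.01625521812689473
jar (0.532559335231781, -0.02441045083105564) 0.051126859681484636
es (0.0, 0.0) nan<stdin>:7: RuntimeWarning: Mean of empty slice.
  ret = ret.dtype.type(ret / rcount)
```

View pics/t12.png

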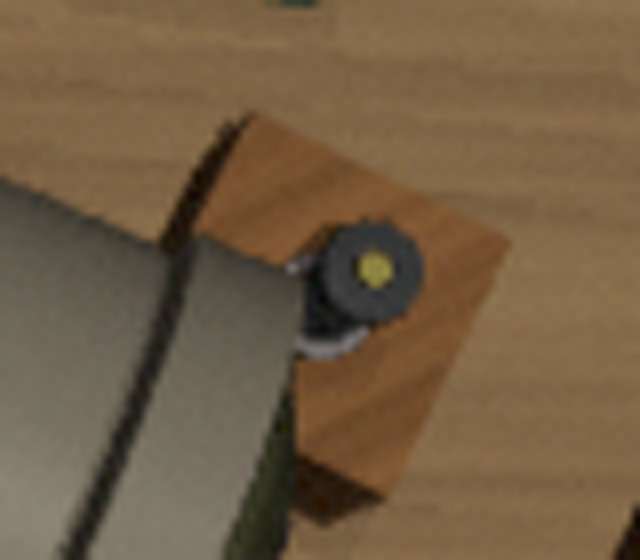

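View pics/s12.png

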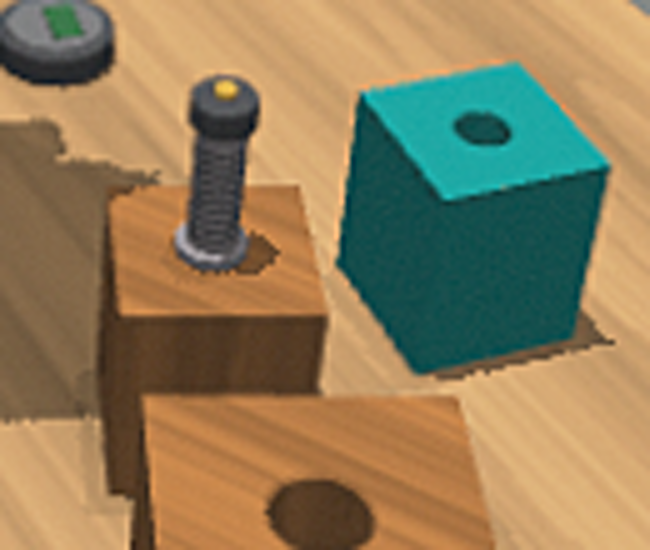

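```bash
python3 - <<'E'
from h import *
s=grab_frame('side');save('side13',s);S=get_state();print(S['dq'].round(4),S['contact_force'])
E
```

```text
[-0.0014  0.0008  0.004   0.0008 -0.0014  0.0014] [-0.42417083 -0.17812181  0.51110586]
```

View pics/side13.png

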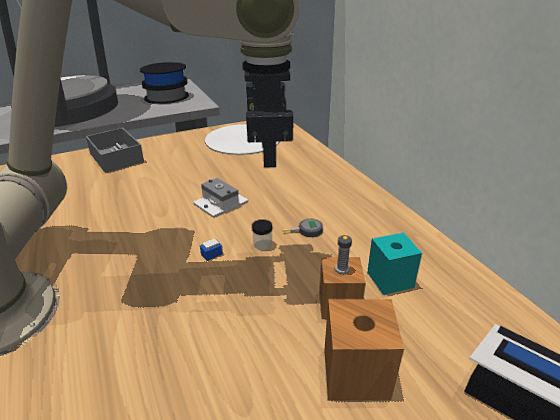

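The side view shows the punch upright in the stand at (343,255). The jar (262,234), gauge (310,228) and switch block (211,249) are where they started, and the arm is clear and still. Handing in.

```bash
python3 -c "
from plant import hand_in
print(hand_in())"
```

```text
the job is handed in; nothing more can be done
None
```

I took the punch from the small wooden stand, guided it through the bush and pressed until it tripped. Then I put it back in its hole, let go, and handed the job in at about 22 s of the 54 s allowed.

- **Trip:** it tripped at roughly 12.5 N on the blank (wrist reading plus the punch's weight). The force then dropped at once, and the wrist picture showed the tell-tale pin raised. No reading I took at the end of a move showed more than about 13 N, well under the 25 N limit.
- **Return:** the collar landed at the same tool height it was gripped at (0.0989 m against 0.0990 m). The last pictures show the punch upright and on its collar, about 1 mm from where it started. The fingers were open and clear of it.
- **Other things on the bench:** the side view shows the gauge, jar and switch block where they were at the start.

**Checks that failed or disagreed:**
- **Final top-view check:** I could not measure the bystanders from above, because the arm hid the switch block and partly covered the gauge and jar. I relied on the side view for those.
- **Camera disagreement:** the cameras disagreed by 2–3 mm on absolute positions, so I worked mainly from the wrist camera.
- **Finger opening:** it read about 21.5 mm while gripping the 18 mm barrel. I don't know why, but the grip held and I saw no slip.

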